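# Stop the tubing pump and hold its head open on the cam lever

## Robot

A 6-joint arm with a two-finger parallel gripper is mounted at the origin on the work surface. World frame = base frame: x ahead of the robot, y to its left, z up, the work surface at z = 0. Lengths are in m, angles in rad, forces in N, time in s.
With the tool pointing down it reaches from about 0.3 to 0.875 m from the base axis. Payload 6.4 kg.
Tool frame: the origin (TCP) lies midway between the tips of the shut fingers; the grasp point (between the pads) lies 19 mm behind it (ctrl.pinch_z is the distance from the TCP to the grasp point, in m); z points along the fingers, y is the line along which they close (so a half turn about z gives the same grasp; the last joint's range is limited). The gripper opens to 85 mm and grips with 20 to 120 N. Pads are 22 mm wide; open, the fingers measure 114 mm over their backs; the gripper's body (76 mm by 85 mm) begins 54 mm behind the grasp point. The pads swing forward as they close: fully open they stand 13 mm farther back than shut.
Start: joints at [1.142, 0.181, 1.607, -0, 1.354, -0.206], TCP at [0.127, 0.561, 0.231] pointing down, gripper open.
Joint ranges: [-2.99, 2.99], [-0.89, 2.07], [0.3, 2.58], [-1.14, 4.28], [0, 2.63], [-3.12, 3.12]. Speed limits (rad/s): [2.57, 2.57, 3.01, 3.14, 3.14, 3.14].

## Interface

Orientations are given as a unit quaternion [w, x, y, z].
In Python, from bench import ctrl gives the robot as it stands.
- The arm moves only by the tool apply_moves, never from a script. Its argument "moves" is a list of rows, each an object with "jaw": the opening, from 0 (shut) to 1 (fully open); "offset": the shift along the tool's x, y, z in mm, a list of three; "rot": the turn, a rotation vector about the tool's x, y, z in degrees, a list of three. In form: [{"jaw": jaw, "offset": [dx, dy, dz], "rot": [ax, ay, az]}, ...]. A call has exactly 5 rows; each row shifts and turns the commanded pose from where the row before left it, along the tool's axes as they then stand; what a row does not reach is not made up. A row lasts 1/8 s, in which the tool goes at most 62.5 mm and 10.7 degrees, less where a joint would pass 70% of its speed; a pose out of reach is approached as far as the arm can. A call is refused whole if a number of a shift passes 62.5 or a number of a turn 10.7, either way. A call with a gripper value outside its range is refused whole. The fingers move at their own pace and stop on an object; the grip force is fixed at half the most. Time passes only in rows, so rows that do not move let the fingers close, or fill a call up. It gives the time, the measured TCP pose, the force, the opening and the grip force at its end, in the units of the state.
- ctrl.get_obs(): the state, without advancing time (a new reading comes with each control period).
- ctrl.camera(name): name is "scene" or "top" or "wrist"; returns (picture, depth): 480x640x3 uint8, red, green, blue; 480x640 float32, m along the optical axis (not along the pixel's ray), 0 where there is no reading.
- ctrl.camera_params(name): a dict with "K" (3x3 intrinsics, pixels), "cam_to_world" (4x4, takes a point from camera to world coordinates); the wrist camera has in their place "mount" (4x4, takes a point from camera to tool coordinates, whose origin is the TCP and whose axes are the flange's). Camera axes: x right, y down, z forward; pixel columns grow to the right and rows downward; lengths in m; the calibration is good to about 2 mm. A picture is of the moment at which its call begins: read the wrist's pose just before it. camera_params takes no time and is no camera call.
- ctrl.hand_in(): hands the job in; it is judged then, once.
Trained networks look in the newest picture that a camera, given by its name, has taken for a name from the list of things; names that differ only in an ending like _2 or _b are one class to them, and where a whole thing is asked for, a point or a joint stands for the part that bears it (a point fixed in the world has none). Each returns a list of dicts, best first, with "score" (0 to 1); they miss things now and then, are a little off and sometimes report something else, mostly with a low value. They report only what shows in the picture. A call takes as long as a camera call.
- ctrl.outline_of(camera, target): "region" (480x640 bool, what is visible of it) and "position" ([column, row] in pixels, amid what is visible of it).
The state is a dict: "time_s": time; "q": joint angles; "dq": joint speeds; "joint_efforts": joint torques, N m; "eef_pos": TCP position; "eef_rot": TCP orientation; "wrist_force": force on the tool from outside, world axes, zero at the start; "torque": the same for the moment, N m; "opening": opening from 0.0 (shut) to 1.0 (fully open); "grasp_force": force on a finger pad.
Only numpy, scipy, OpenCV 4.12 (cv2) and the standard library are available. Lean on these libraries where they do the work, as an engineer would, in place of code of your own. Each camera call takes 0.05 s, during which the arm holds its last target. There are 200 camera calls.

## Task

The tubing in the pump on the bench is about to be changed. On the pump's sloping panel press STOP (the wide key at the right end) and let it come back out, then press STANDBY (the round key at the left end), leaving the two square keys between them alone; then swing the cam lever on the side of the pump head up until the jaw stands at its highest, with the lever straight up, and hold it there. Finish while still holding the lever, since it springs shut if let go and closes again if pushed over the top, and do not shift or upset the glassware and other things on the bench.

Things in the scene. Friction and masses are not known exactly. Their poses are not given: they have to be found in the camera images.
- pump: Tubing pump, fixed: white case 220 (x) x 190 (y) mm, 116 high, front edge 75 high; a panel with four keys slopes up 20 deg from the front edge (x = -110). Pump head, 104 (x) x 140-160 high, on its left (+y) flank, out to y = 187. Origin: centre of the case's underside, on the bench. Axes: +x from front (robot side) to back, +y to its left, z up. Yaw within 13 deg.
- lever (a joint): Turn of the cam lever, rad: 0 = level, pointing to the pump's front (-x), jaw closed; 1.57 = straight up, where the lift is greatest; beyond that the jaw comes down again, stop at 2.5. A spring pulls it back to 0. At the grip it takes up to about 10 N to raise and about 3 N to hold at the top.
- cam_lever: The cam lever: flat steel arm, 16 x 8 mm, 90 mm from pivot to grip, on the outer (+y) face of the pump head; at its end a grey round grip, 18 mm in diameter, sticks out 56 mm sideways (+y, parallel to the pivot) and revolves freely on its pin, so it can be pinched from above while the lever swings. Origin on the pivot axis at the head's outer face.
- lever_pivot (a point): Point on the pivot axis of the cam lever at the outer face of the pump head: in the pump's frame at x = 0, y = 187 mm, z = 125 mm. The axis runs along the pump's y.
- lever_grip (a point): Middle of the lever's grey round grip: 90 mm from the pivot axis and 38 mm outboard (+y) of lever_pivot; it moves with the lever, in a vertical plane.
- jaw (a joint): Lift of the pump head's upper jaw (the white block over the rollers, with a steel yoke on top of the head), m: 0 closed, 0.014 at the top of the cam, which is the highest it can go. It is moved only by the cam lever.
- stop_key (a joint): Travel of the STOP key: the widest of the four, an oblong 32 mm across the panel and 24 mm up it, at the far right end of the row as seen from the robot. In m: 0 = out, 0.004 = fully in; spring return, 2 N to start it, 5 N fully in, square to the panel.
- stop_key_top (a point): Middle of the top face of the stop key; the top stands 10 mm proud of the sloping panel when out, in the pump's frame at x = -80, y = -66, z = 97 mm. Neighbouring keys are about 42 to 46 mm apart, centre to centre.
- run_key (a joint): Travel of the run key: a 17 mm square, second from the right; not to be pressed. In m: 0 = out, 0.004 = fully in; spring return, 2 N to start it, 5 N fully in, square to the panel.
- run_key_top (a point): Middle of the top face of the run key; the top stands 10 mm proud of the sloping panel when out, in the pump's frame at x = -80, y = -20, z = 97 mm. Neighbouring keys are about 42 to 46 mm apart, centre to centre.
- direction_key (a joint): Travel of the direction key: a 17 mm square, second from the left; not to be pressed. In m: 0 = out, 0.004 = fully in; spring return, 2 N to start it, 5 N fully in, square to the panel.
- direction_key_top (a point): Middle of the top face of the direction key; the top stands 10 mm proud of the sloping panel when out, in the pump's frame at x = -80, y = 22, z = 97 mm. Neighbouring keys are about 42 to 46 mm apart, centre to centre.
- standby_key (a joint): Travel of the STANDBY key: the only round one, 22 mm across, at the far left end of the row as seen from the robot. In m: 0 = out, 0.004 = fully in; spring return, 2 N to start it, 5 N fully in, square to the panel.
- standby_key_top (a point): Middle of the top face of the standby key; the top stands 10 mm proud of the sloping panel when out, in the pump's frame at x = -80, y = 66, z = 97 mm. Neighbouring keys are about 42 to 46 mm apart, centre to centre.
- beaker: Bystander: an open glass beaker, 70 mm across, 95 mm high, standing loose on the bench; origin at the centre of its underside.
- reagent_bottle: Bystander: an amber reagent bottle with a black cap, 76 mm across, 185 mm high, standing loose on the bench; origin at the centre of its underside.
- timer: Bystander: a small flat bench timer, 55 x 65 x 18 mm, standing loose on the bench; origin at the centre of its underside.
- tip_box: Bystander: a closed box of pipette tips with a clear lid, 124 x 87 x 58 mm, standing loose on the bench; origin at the centre of its underside.
- tube_rack: Bystander: a white tube rack full of capped tubes, 200 x 75 mm, 106 mm high, standing loose on the bench; origin at the centre of its underside.
- flask: Bystander: a stoppered conical flask, 82 mm across at the foot, 128 mm high, standing loose on the bench; origin at the centre of its underside.
- wash_bottle: Bystander: a white wash bottle with a bent spout, 72 mm across, 195 mm high, standing loose on the bench; origin at the centre of its underside.

How it is judged:
On the way, in this order (a step that is already met when the one before it is completed fails the run):
1. the STOP key is pressed in, no other key with it and the jaw still closed (value of joint stop_key above 0.003 m and value of joint each of standby_key, run_key, direction_key below 0.001 m and value of joint jaw below 0.002 m), for 0.1 s.
2. then, with STOP out again, the STANDBY key is pressed in, no other key with it and the jaw still closed (value of joint standby_key above 0.003 m and value of joint each of stop_key, run_key, direction_key below 0.001 m and value of joint jaw below 0.002 m), for 0.1 s.
3. then, with the keys out again, the fingers have swung the cam lever up to where the jaw is within 0.4 mm of its highest (value of joint jaw above 0.0136 m and contact force between the fingers and cam_lever above 1 N and value of joint each of stop_key, standby_key, run_key, direction_key below 0.001 m), for 0.3 s.
At the end, for the whole second after the job is handed in: The jaw is still and within 0.4 mm of its full 14 mm lift (lever within about 0.24 rad of straight up); the fingers hold the lever (over 1 N) and nothing else props it; all four keys are out; bystanders within 30 mm of where they stood, tilted under 0.4 rad (all of step 3 and velocity of joint lever between -0.1 and 0.1 rad/s and contact force between cam_lever and beaker below 0.5 N and contact force between cam_lever and reagent_bottle below 0.5 N and contact force between cam_lever and timer below 0.5 N and contact force between cam_lever and tip_box below 0.5 N and contact force between cam_lever and tube_rack below 0.5 N and contact force between cam_lever and flask below 0.5 N and contact force between cam_lever and wash_bottle below 0.5 N); the arm keeps its last pose, push and grip.
It fails at once if the run key or the direction key is pressed (more than 2 mm) (value of joint any of run_key, direction_key above 0.002 m).
It fails at once if a bystander is shifted more than 30 mm or tipped more than 0.4 rad (distance of any of beaker, reagent_bottle, timer, tip_box, tube_rack, flask, wash_bottle from where it was at the start of the episode above 0.03 m or angle between any of beaker, reagent_bottle, timer, tip_box, tube_rack, flask, wash_bottle's own z axis and vertical above 0.4 rad).
It also fails if it takes over 45 s, if anything falls off the work surface, if the arm or the gripper's body presses on something with over 40 N, if the wrist force passes 120 N, or if a joint passes its speed limit or range.

## Working session

There is one attempt and no reset: what is moved stays moved. The work goes in short steps, Python scripts to look and compute and a tool call to move; the robot and the scene stay as the last step left them, time stands still between calls to the robot, and variables do not carry over. Pictures are saved under pics/ and viewed, at most 10 in all, crops included, and the job is handed in when it is done.

Besides the shell and the picture viewer there is one more tool, called after "Emit:" as name(argument=value, ...), one argument or row to a line, values as JSON. apply_moves: Moves the arm, as the interface text tells. Its arguments: {"type":"object","properties":{"moves":{"type":"array"}},"required":["moves"]}

```bash
mkdir -p pics; ls
cat > h.py <<'E'
import numpy as np,cv2
from bench import ctrl
def look(cam,fn=None):
    im,d=ctrl.camera(cam)
    if fn: cv2.imwrite('pics/'+fn,im[:,:,::-1])
    return im,d
def pose():
    o=ctrl.get_obs(); w,x,y,z=o['eef_rot']
    from scipy.spatial.transform import Rotation as R
    T=np.eye(4);T[:3,:3]=R.from_quat([x,y,z,w]).as_matrix();T[:3,3]=o['eef_pos'];return T
def c2w(cam):
    p=ctrl.camera_params(cam)
    return p['K'],(p['cam_to_world'] if cam!='wrist' else pose()@p['mount'])
def pts(cam,d,mask):
    K,T=c2w(cam); v,u=np.nonzero(mask&(d>0)); z=d[v,u]
    P=np.stack([(u-K[0,2])*z/K[0,0],(v-K[1,2])*z/K[1,1],z,np.ones_like(z)])
    return (T@P)[:3].T
E
python3 - <<'E'
from h import *
print(ctrl.get_obs())
for c in ['scene','top']:
    im,d=look(c,c+'0.png')
    for t in ['stop_key','run_key','direction_key','standby_key','lever_grip','cam_lever','pump']+['beaker','reagent_bottle','timer','tip_box','tube_rack','flask','wash_bottle']:
        r=ctrl.outline_of(c,t)
        for q in r[:1]:
            P=pts(c,d,q['region']); print(c,t,round(q['score'],2),np.round(q['position']),len(P),np.median(P,0).round(4) if len(P) else '',P.min(0).round(3),P.max(0).round(3))
E
```

```text
pics
{'time_s': 0.0, 'q': array([ 1.14168371e+00,  1.81518155e-01,  1.60800819e+00, -4.27615209e-06,
        1.35380848e+00, -2.06314461e-01]), 'dq': array([-0.00055667,  0.0018733 ,  0.00081571, -0.00127584,  0.00084685,
       -0.00083152]), 'joint_efforts': array([-9.72800626e-04, -4.44877088e+01, -3.51330578e+01, -6.77729968e-04,
        9.41267033e-03, -5.40264102e-05]), 'eef_pos': array([0.12680868, 0.560275  , 0.23039694]), 'eef_rot': array([-2.70139962e-04,  1.11168314e-01,  9.93801211e-01, -8.28141592e-04]), 'wrist_force': array([ 0.41053656,  0.77831486, -0.24633334]), 'torque': array([ 0.02974119,  0.02082684, -0.04951482]), 'grasp_force': 0.0, 'opening': 0.998240309362014}
scene stop_key 0.47 [241. 279.] 172 [ 0.5109 -0.1315  0.0965] [ 0.497 -0.146  0.086] [ 0.522 -0.115  0.105]
scene direction_key 0.61 [222. 274.] 664 [ 0.427  -0.1168  0.0179] [ 0.391 -0.153  0.   ] [ 0.457 -0.077  0.024]
scene standby_key 0.56 [267. 230.] 65 [ 4.933e-01 -4.000e-04  9.660e-02] [ 0.481 -0.01   0.09 ] [0.502 0.01  0.102]
scene lever_grip 0.64 [291. 172.] 340 [0.4648 0.1374 0.1313] [ 0.392 
[... 1737 characters left out ...]
4.] 751 [0.4609 0.2903 0.0307] [ 0.425  0.246 -0.007] [0.498 0.315 0.105]
top reagent_bottle 0.65 [208. 238.] 1105 [0.6083 0.2872 0.1255] [ 0.58   0.26  -0.007] [0.655 0.362 0.192]
top timer 0.74 [380. 316.] 592 [ 0.4247 -0.1146  0.0182] [ 0.391 -0.15  -0.   ] [ 0.458 -0.08   0.03 ]
top tip_box 0.89 [428. 251.] 2060 [ 0.5749 -0.2356  0.0576] [ 0.511 -0.291 -0.008] [ 0.651 -0.186  0.07 ]
top tube_rack 0.8 [491. 225.] 3300 [ 0.6319 -0.3707  0.0625] [ 0.531 -0.459 -0.009] [ 0.752 -0.322  0.116]
top flask 0.86 [419. 200.] 827 [ 0.6973 -0.2101  0.0463] [ 0.669 -0.259 -0.005] [ 0.743 -0.179  0.134]
top wash_bottle 0.75 [162. 286.] 1089 [0.4971 0.3863 0.1237] [0.464 0.362 0.   ] [0.547 0.438 0.199]
```

View pics/scene0.png

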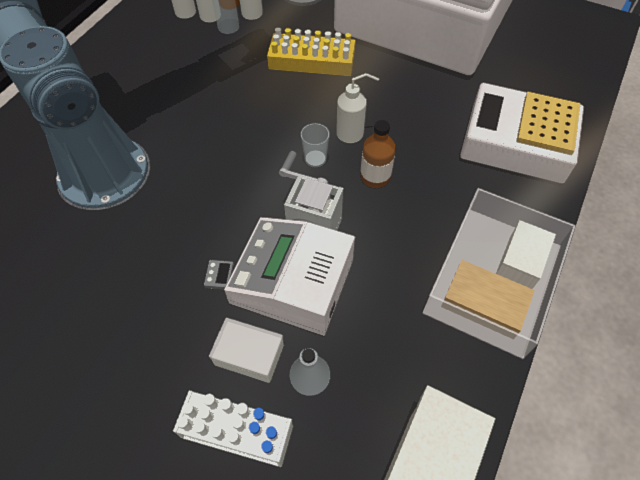

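View pics/top0.png

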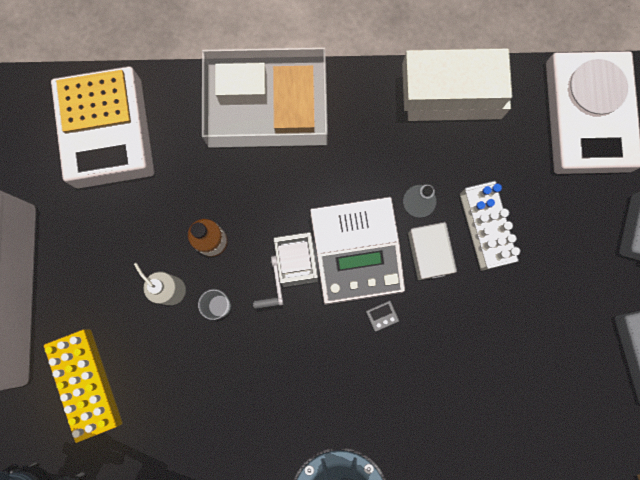

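The scene view shows the keys from standby (267,230) to STOP (241,279) and the lever grip at (288,163). The depth fit gives a pump origin of about (0.580,-0.056) and a yaw of about 6.9°. First I turn the tool so its y axis lies along pump x, and shut the fingers.

Emit:
apply_moves(
  moves=[
    {"jaw":0,"offset":[0,0,0],"rot":[0,0,10]},
    {"jaw":0,"offset":[0,0,0],"rot":[0,0,10]},
    {"jaw":0,"offset":[0,0,0],"rot":[0,0,10]},
    {"jaw":0,"offset":[0,0,0],"rot":[0,0,10]},
    {"jaw":0,"offset":[0,0,0],"rot":[0,0,10]},
  ],
)

```text
time_s: 2.12
eef_pos: [0.127, 0.5608, 0.2313]
eef_rot: [-0.0, 0.523, 0.852, -0.0]
wrist_force: [-0.4, -1.0, -0.4]
opening: 0.003
grasp_force: 0.0
```

Emit:
apply_moves(
  moves=[
    {"jaw":0,"offset":[0,0,0],"rot":[0,0,10]},
    {"jaw":0,"offset":[0,0,0],"rot":[0,0,10]},
    {"jaw":0,"offset":[0,0,0],"rot":[0,0,0]},
    {"jaw":0,"offset":[-50,0,0],"rot":[0,0,0]},
    {"jaw":0,"offset":[-50,0,0],"rot":[0,0,0]},
  ],
)

```text
time_s: 2.75
eef_pos: [0.1396, 0.4605, 0.2309]
eef_rot: [0.0, 0.659, 0.752, -0.0]
wrist_force: [0.7, -1.1, 0.7]
opening: 0.001
grasp_force: 0.0
```

```bash
cat >> h.py <<'E'
def need(target):
    T=pose(); return ((T[:3,:3].T@(np.array(target)-T[:3,3]))*1000).round(1)
YAW=0.12; O=np.array([0.580,-0.056,0])
def pw(x,y,z):
    c,s=np.cos(YAW),np.sin(YAW); return O+np.array([c*x-s*y,s*x+c*y,z])/1000
def err():
    from scipy.spatial.transform import Rotation as R
    T=pose(); c,s=np.cos(YAW),np.sin(YAW)
    return np.array([[c,s,0],[-s,c,0],[0,0,1]])@T[:3,:3]
E
python3 - <<'E'
from h import *
T=pose();print(T.round(3),err().round(3));print(need(pw(-110,-66,200)))
E
```

```text
[[-0.131  0.991 -0.     0.14 ]
 [ 0.991  0.131 -0.001  0.461]
 [-0.001 -0.    -1.     0.231]
 [ 0.     0.     0.     1.   ]] [[-0.012  1.    -0.   ]
 [ 1.     0.012 -0.001]
 [-0.001 -0.    -1.   ]]
[-634.5  258.1   31.2]
```

Emit:
apply_moves(
  moves=[
    {"jaw":0,"offset":[-56,20,2],"rot":[0,0,0]},
    {"jaw":0,"offset":[-56,20,2],"rot":[0,0,0]},
    {"jaw":0,"offset":[-56,20,2],"rot":[0,0,0]},
    {"jaw":0,"offset":[-56,20,2],"rot":[0,0,0]},
    {"jaw":0,"offset":[-56,20,2],"rot":[0,0,0]},
  ],
)

```text
time_s: 3.38
eef_pos: [0.2747, 0.1949, 0.2216]
eef_rot: [0.001, 0.659, 0.752, 0.001]
wrist_force: [1.4, 0.9, -0.5]
opening: -0.003
grasp_force: 0.0
```

Emit:
apply_moves(
  moves=[
    {"jaw":0,"offset":[-56,20,2],"rot":[0,0,0]},
    {"jaw":0,"offset":[-56,20,2],"rot":[0,0,0]},
    {"jaw":0,"offset":[-56,20,2],"rot":[0,0,0]},
    {"jaw":0,"offset":[0,0,0],"rot":[-10,0,0]},
    {"jaw":0,"offset":[0,0,0],"rot":[-10,0,0]},
  ],
)

```text
time_s: 4.0
eef_pos: [0.3553, 0.0367, 0.2146]
eef_rot: [0.115, 0.65, 0.74, 0.131]
wrist_force: [-1.2, 0.1, 1.1]
opening: 0.001
grasp_force: 0.0
```

Run:
```python
from h import *
T=pose();print(T[:3,3].round(3),err().round(3));print(need(pw(-80,-66,97)))
im,d=look('wrist','w1.png')
for t in ['stop_key','run_key','direction_key','standby_key']:
    for q in ctrl.outline_of('wrist',t)[:2]:
        P=pts('wrist',d,q['region']); print(t,round(q['score'],2),np.round(q['position']),len(P),np.median(P,0).round(4) if len(P) else '')
for n,y in zip('s r d b'.split(),[-66,-20,22,66]): print(n,pw(-80,y,97).round(4))
```

```text
[0.355 0.037 0.215] [[-0.01   0.939  0.343]
 [ 1.     0.009  0.003]
 [-0.     0.343 -0.939]]
[-186.2   81.9  155.2]
direction_key 0.78 [418. 337.] 559 [ 0.4945 -0.0421  0.0968]
standby_key 0.63 [420. 284.] 696 [0.4892 0.0015 0.0973]
s [ 0.5085 -0.1311  0.097 ]
r [ 0.503  -0.0854  0.097 ]
d [ 0.4979 -0.0437  0.097 ]
b [ 4.927e-01 -1.000e-04  9.700e-02]
```

View pics/w1.png

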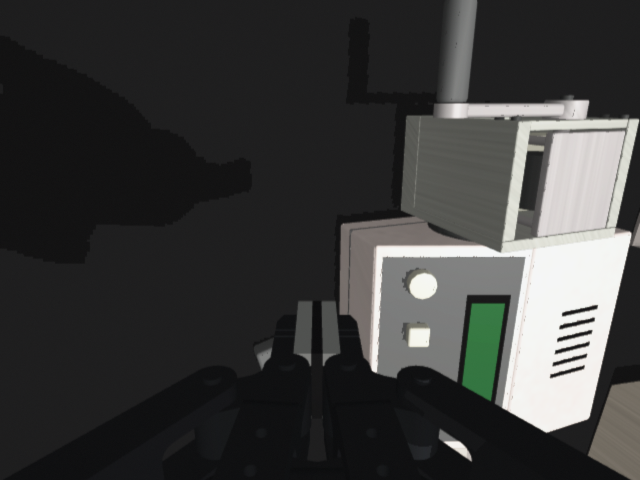

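The wrist view shows STANDBY at (422,284) and DIRECTION at (418,337), which agrees with the fit to within 3 mm. Next I go above STOP.

Emit:
apply_moves(
  moves=[
    {"jaw":0,"offset":[-46,20,31],"rot":[0,0,0]},
    {"jaw":0,"offset":[-46,20,31],"rot":[0,0,0]},
    {"jaw":0,"offset":[-46,20,31],"rot":[0,0,0]},
    {"jaw":0,"offset":[-46,20,31],"rot":[0,0,0]},
    {"jaw":0,"offset":[0,0,18],"rot":[0,0,0]},
  ],
)

```text
time_s: 4.88
eef_pos: [0.5036, -0.1323, 0.1061]
eef_rot: [0.113, 0.651, 0.739, 0.13]
wrist_force: [0.0, 0.9, 0.1]
opening: -0.006
grasp_force: 0.0
```

Run:
```python
from h import *
print(need(pw(-81,-66,97)),ctrl.get_obs()['wrist_force'])
im,d=look('scene','s2.png')
print(ctrl.get_obs()['eef_pos'])
```

```text
[ 0.6  0.7 10. ] [0.04272581 0.92375212 0.1382564 ]
[ 0.50167853 -0.12992308  0.10401533]
```

Emit:
apply_moves(
  moves=[
    {"jaw":0,"offset":[0,0,6],"rot":[0,0,0]},
    {"jaw":0,"offset":[0,0,2],"rot":[0,0,0]},
    {"jaw":0,"offset":[0,0,1],"rot":[0,0,0]},
    {"jaw":0,"offset":[0,0,1],"rot":[0,0,0]},
    {"jaw":0,"offset":[0,0,1],"rot":[0,0,0]},
  ],
)

```text
time_s: 5.55
eef_pos: [0.5047, -0.1293, 0.0995]
eef_rot: [0.115, 0.651, 0.739, 0.13]
wrist_force: [0.8, -0.3, -0.2]
opening: 0.003
grasp_force: 0.0
```

Emit:
apply_moves(
  moves=[
    {"jaw":0,"offset":[0,0,1],"rot":[0,0,0]},
    {"jaw":0,"offset":[0,0,1],"rot":[0,0,0]},
    {"jaw":0,"offset":[0,0,1],"rot":[0,0,0]},
    {"jaw":0,"offset":[0,0,0],"rot":[0,0,0]},
    {"jaw":0,"offset":[0,0,0],"rot":[0,0,0]},
  ],
)

```text
time_s: 6.18
eef_pos: [0.5054, -0.1291, 0.0961]
eef_rot: [0.115, 0.651, 0.739, 0.13]
wrist_force: [-1.4, 0.4, 1.8]
opening: 0.006
grasp_force: 1.1
```

Emit:
apply_moves(
  moves=[
    {"jaw":0,"offset":[0,0,1],"rot":[0,0,0]},
    {"jaw":0,"offset":[0,0,1],"rot":[0,0,0]},
    {"jaw":0,"offset":[0,0,1],"rot":[0,0,0]},
    {"jaw":0,"offset":[0,0,0],"rot":[0,0,0]},
    {"jaw":0,"offset":[0,0,0],"rot":[0,0,0]},
  ],
)

```text
time_s: 6.8
eef_pos: [0.5065, -0.1289, 0.0933]
eef_rot: [0.115, 0.651, 0.739, 0.13]
wrist_force: [-2.5, -0.5, 3.0]
opening: 0.001
grasp_force: 2.1
```

Emit:
apply_moves(
  moves=[
    {"jaw":0,"offset":[0,0,1],"rot":[0,0,0]},
    {"jaw":0,"offset":[0,0,1],"rot":[0,0,0]},
    {"jaw":0,"offset":[0,0,0.5],"rot":[0,0,0]},
    {"jaw":0,"offset":[0,0,0],"rot":[0,0,0]},
    {"jaw":0,"offset":[0,0,0],"rot":[0,0,0]},
  ],
)

```text
time_s: 7.42
eef_pos: [0.507, -0.1289, 0.0923]
eef_rot: [0.115, 0.65, 0.739, 0.13]
wrist_force: [-20.3, 1.8, 26.7]
opening: 0.001
grasp_force: 16.0
```

STOP bottomed at 33 N. I'll back off and move 132 mm along tool x to STANDBY.

Emit:
apply_moves(
  moves=[
    {"jaw":0,"offset":[0,0,-30],"rot":[0,0,0]},
    {"jaw":0,"offset":[44,0,0],"rot":[0,0,0]},
    {"jaw":0,"offset":[44,0,0],"rot":[0,0,0]},
    {"jaw":0,"offset":[44,0,0],"rot":[0,0,0]},
    {"jaw":0,"offset":[0,0,14],"rot":[0,0,0]},
  ],
)

```text
time_s: 8.05
eef_pos: [0.4849, 0.0043, 0.1061]
eef_rot: [0.115, 0.65, 0.74, 0.131]
wrist_force: [-0.4, 0.4, -0.6]
opening: -0.002
grasp_force: 0.0
```

Run:
```python
from h import *
print(need(pw(-81,66,97)),ctrl.get_obs()['wrist_force'])
im,d=look('top','t2.png')
im,d=look('scene','s3.png')
cv2.imwrite('pics/s3c.png',cv2.resize(im[180:320,180:360,::-1],None,fx=4,fy=4))
```

```text
[-5.3  2.7 10.7] [-0.35482687  0.39067847 -0.5668381 ]
```

View pics/s3c.png

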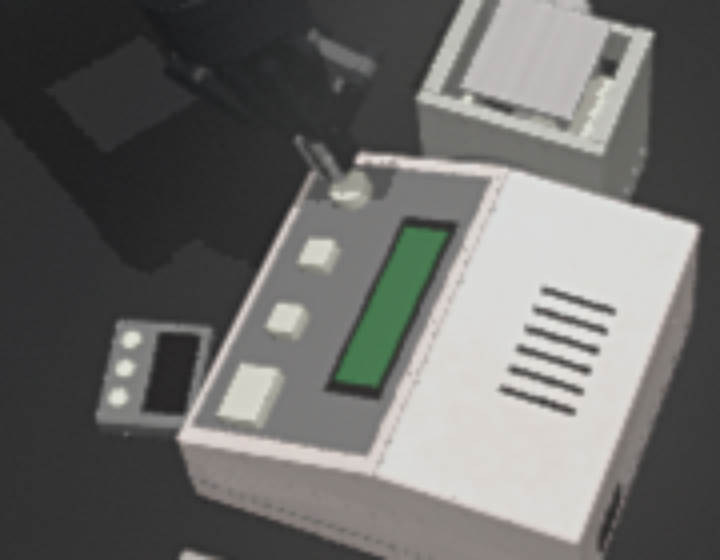

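The crop shows the tip just above STANDBY (350,188), slightly to its outer side, and STOP out again. I'll correct by about 3 mm and press.

Emit:
apply_moves(
  moves=[
    {"jaw":0,"offset":[-3,2,6],"rot":[0,0,0]},
    {"jaw":0,"offset":[0,0,4],"rot":[0,0,0]},
    {"jaw":0,"offset":[0,0,2],"rot":[0,0,0]},
    {"jaw":0,"offset":[0,0,1],"rot":[0,0,0]},
    {"jaw":0,"offset":[0,0,0],"rot":[0,0,0]},
  ],
)

```text
time_s: 8.78
eef_pos: [0.4923, -0.0013, 0.0948]
eef_rot: [0.115, 0.651, 0.739, 0.13]
wrist_force: [-0.5, -2.6, 3.4]
opening: -0.002
grasp_force: 1.9
```

Emit:
apply_moves(
  moves=[
    {"jaw":0,"offset":[0,0,1],"rot":[0,0,0]},
    {"jaw":0,"offset":[0,0,1],"rot":[0,0,0]},
    {"jaw":0,"offset":[0,0,0.5],"rot":[0,0,0]},
    {"jaw":0,"offset":[0,0,0],"rot":[0,0,0]},
    {"jaw":0,"offset":[0,0,0],"rot":[0,0,0]},
  ],
)

```text
time_s: 9.4
eef_pos: [0.493, -0.001, 0.0934]
eef_rot: [0.115, 0.651, 0.739, 0.13]
wrist_force: [-14.6, -5.2, 23.0]
opening: 0.003
grasp_force: 13.5
```

Emit:
apply_moves(
  moves=[
    {"jaw":0,"offset":[0,0,-60],"rot":[0,0,0]},
    {"jaw":0,"offset":[0,0,-60],"rot":[0,0,0]},
    {"jaw":0.6,"offset":[0,0,-20],"rot":[10,0,0]},
    {"jaw":0.6,"offset":[0,0,0],"rot":[10,0,0]},
    {"jaw":0.6,"offset":[50,0,0],"rot":[0,0,0]},
  ],
)

```text
time_s: 10.02
eef_pos: [0.4403, 0.0425, 0.2224]
eef_rot: [-0.002, 0.662, 0.749, -0.002]
wrist_force: [-0.3, 0.8, 0.4]
opening: 0.595
grasp_force: 0.0
```

Emit:
apply_moves(
  moves=[
    {"jaw":0.6,"offset":[50,0,0],"rot":[0,0,0]},
    {"jaw":0.6,"offset":[50,0,0],"rot":[0,0,0]},
    {"jaw":0.6,"offset":[0,0,0],"rot":[0,0,0]},
    {"jaw":0.6,"offset":[0,0,0],"rot":[0,0,0]},
    {"jaw":0.6,"offset":[0,0,0],"rot":[0,0,0]},
  ],
)

```text
time_s: 10.65
eef_pos: [0.4264, 0.1412, 0.2234]
eef_rot: [-0.0, 0.662, 0.75, -0.0]
wrist_force: [-0.3, 0.3, 0.2]
opening: 0.603
grasp_force: 0.0
```

Run:
```python
from h import *
print(pose()[:3,3].round(4),err().round(3)); g=pw(-90,225,125);print(g,need(g),ctrl.pinch_z,ctrl.get_obs()['opening'])
im,d=look('wrist','w4.png')
for t in ['lever_grip','cam_lever']:
    for q in ctrl.outline_of('wrist',t)[:2]:
        P=pts('wrist',d,q['region']); print(t,round(q['score'],2),np.round(q['position']),len(P),np.median(P,0).round(4),P.min(0).round(3),P.max(0).round(3))
```

```text
[0.4264 0.1412 0.2234] [[-0.005  1.    -0.001]
 [ 1.     0.005 -0.   ]
 [-0.    -0.001 -1.   ]]
[0.46371198 0.15660784 0.125     ] [10.6 39.  98.4] 0.0187 0.6032850351264181
lever_grip 0.96 [407. 271.] 7773 [0.4836 0.1358 0.1318] [ 0.447  0.063 -0.002] [0.592 0.186 0.269]
lever_grip 0.72 [375. 450.] 159 [ 0.4959 -0.0353  0.0923] [ 0.439 -0.038  0.087] [0.506 0.153 0.297]
cam_lever 0.78 [408. 268.] 7722 [0.4835 0.1359 0.1319] [ 0.447  0.063 -0.002] [0.565 0.185 0.142]
cam_lever 0.3 [285. 430.] 2556 [ 0.4249 -0.098   0.0177] [ 0.388 -0.137 -0.002] [0.462 0.151 0.297]
```

View pics/w4.png

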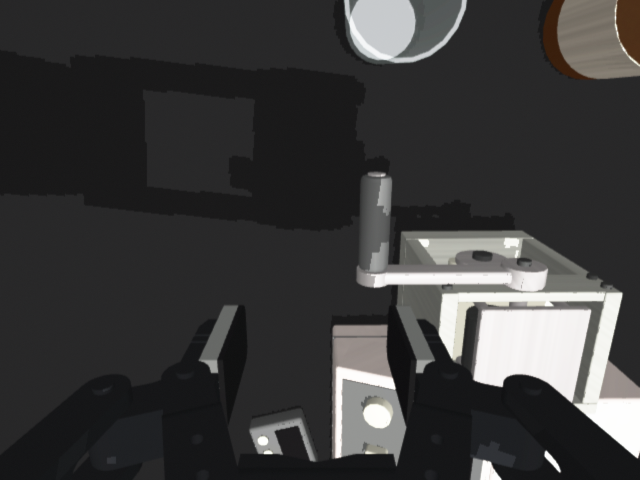

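The wrist view shows the grip at column 375, rows 172–268, between the open fingers in x but farther out in y. I'll measure its centre.

Run:
```python
from h import *
im,d=look('wrist')
for r in (185,220,255):
    m=np.zeros(d.shape,bool);m[r-6:r+7,350:400]=1
    P=pts('wrist',d,m);P=P[P[:,2]>.11]
    print(P.mean(0).round(4),P[:,0].min().round(4),P[:,0].max().round(4),P[:,2].max().round(4))
g=pw(-92,226,125);print(g,need(g))
```

```text
[0.4553 0.1794 0.131 ] 0.4471 0.4654 0.1352
[0.4578 0.1597 0.1311] 0.4496 0.4677 0.1347
[0.4605 0.139  0.131 ] 0.4524 0.4708 0.1346
[0.46160665 0.15736123 0.125     ] [11.5 36.8 98.6]
```

Emit:
apply_moves(
  moves=[
    {"jaw":0.6,"offset":[18,33,0],"rot":[0,0,0]},
    {"jaw":0.6,"offset":[0,0,40],"rot":[0,0,0]},
    {"jaw":0.6,"offset":[0,0,40],"rot":[0,0,0]},
    {"jaw":0.6,"offset":[0,0,36],"rot":[0,0,0]},
    {"jaw":0.6,"offset":[0,0,0],"rot":[0,0,0]},
  ],
)

```text
time_s: 11.48
eef_pos: [0.4545, 0.1635, 0.1051]
eef_rot: [-0.002, 0.661, 0.75, -0.002]
wrist_force: [-0.6, -0.3, -0.2]
opening: 0.603
grasp_force: 0.0
```

Emit:
apply_moves(
  moves=[
    {"jaw":0,"offset":[0,0,0],"rot":[0,0,0]},
    {"jaw":0,"offset":[0,0,0],"rot":[0,0,0]},
    {"jaw":0,"offset":[0,0,0],"rot":[0,0,0]},
    {"jaw":0,"offset":[0,0,0],"rot":[0,0,0]},
    {"jaw":0,"offset":[0,0,0],"rot":[0,0,0]},
  ],
)

```text
time_s: 12.1
eef_pos: [0.4575, 0.1642, 0.1092]
eef_rot: [0.001, 0.661, 0.75, 0.001]
wrist_force: [-2.9, -1.3, 6.0]
opening: 0.191
grasp_force: 58.4
```

Run:
```python
from h import *
o=ctrl.get_obs();print(o['opening'],o['grasp_force'],o['wrist_force'],pose().round(4))
im,d=look('wrist','w5.png')
print(ctrl.get_obs()['eef_pos'])
```

```text
0.1911761665717366 58.44005227088928 [-2.91035404 -1.25603513  6.0007009 ] [[-1.262e-01  9.920e-01  1.900e-03  4.575e-01]
 [ 9.920e-01  1.262e-01 -1.000e-04  1.642e-01]
 [-4.000e-04  1.900e-03 -1.000e+00  1.092e-01]
 [ 0.000e+00  0.000e+00  0.000e+00  1.000e+00]]
[0.45754162 0.16416388 0.10921114]
```

View pics/w5.png

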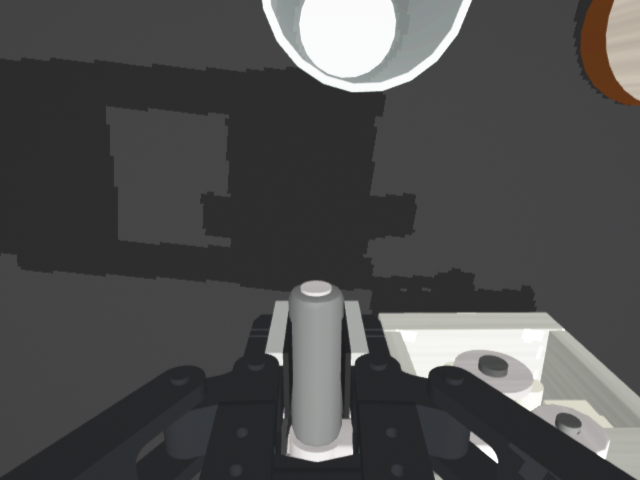

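The grip is pinched (opening 0.19, 58 N). I swing it along the 90 mm arc.

Emit:
apply_moves(
  moves=[
    {"jaw":0,"offset":[0,1.4,-15.6],"rot":[0,0,0]},
    {"jaw":0,"offset":[0,4.1,-15.2],"rot":[0,0,0]},
    {"jaw":0,"offset":[0,6.6,-14.2],"rot":[0,0,0]},
    {"jaw":0,"offset":[0,9,-12.9],"rot":[0,0,0]},
    {"jaw":0,"offset":[0,0,0],"rot":[0,0,0]},
  ],
)

```text
time_s: 12.78
eef_pos: [0.4777, 0.1668, 0.1669]
eef_rot: [-0.0, 0.661, 0.75, -0.001]
wrist_force: [-7.7, -1.6, -1.2]
opening: 0.186
grasp_force: 59.5
```

Emit:
apply_moves(
  moves=[
    {"jaw":0,"offset":[0,11.1,-11.1],"rot":[0,0,0]},
    {"jaw":0,"offset":[0,12.9,-9],"rot":[0,0,0]},
    {"jaw":0,"offset":[0,14.2,-6.6],"rot":[0,0,0]},
    {"jaw":0,"offset":[0,15.2,-4.1],"rot":[0,0,0]},
    {"jaw":0,"offset":[0,0,0],"rot":[0,0,0]},
  ],
)

```text
time_s: 13.4
eef_pos: [0.5322, 0.1739, 0.1985]
eef_rot: [0.001, 0.661, 0.75, 0.001]
wrist_force: [-5.8, -0.4, 10.5]
opening: 0.184
grasp_force: 60.4
```

Emit:
apply_moves(
  moves=[
    {"jaw":0,"offset":[0,8,-1.5],"rot":[0,0,0]},
    {"jaw":0,"offset":[0,7.5,-0.5],"rot":[0,0,0]},
    {"jaw":0,"offset":[0,0,0],"rot":[0,0,0]},
    {"jaw":0,"offset":[0,0,0],"rot":[0,0,0]},
    {"jaw":0,"offset":[0,0,0],"rot":[0,0,0]},
  ],
)

```text
time_s: 14.02
eef_pos: [0.5467, 0.1758, 0.1999]
eef_rot: [0.001, 0.661, 0.75, 0.001]
wrist_force: [-2.7, -0.8, 6.3]
opening: 0.192
grasp_force: 60.2
```

Run:
```python
from h import *
o=ctrl.get_obs();print(o['wrist_force'],o['grasp_force'],(o['eef_pos']-[.4575,.1642,.1092])*1000)
for c in ['scene','top']:
    im,d=look(c,c+'6.png')
    for t in ['lever_grip','cam_lever','jaw','lever_pivot']:
        for q in ctrl.outline_of(c,t)[:1]:
            P=pts(c,d,q['region']);
            if len(P): print(c,t,round(q['score'],2),np.round(q['position']),len(P),np.median(P,0).round(4),P.min(0).round(3),P.max(0).round(3))
im=cv2.imread('pics/scene6.png'); cv2.imwrite('pics/s6c.png',cv2.resize(im[110:250,240:420],None,fx=4,fy=4))
```

```text
[-2.72267187 -0.77914022  6.30918696] 60.1834362745285 [89.22190107 11.59627323 90.65398038]
scene lever_grip 0.5 [297. 264.] 13083 [ 0.5854 -0.049   0.1134] [ 0.424 -0.163 -0.005] [0.699 0.229 0.227]
scene cam_lever 0.69 [259. 244.] 52 [ 0.4993 -0.0445  0.0964] [ 0.49  -0.052  0.087] [ 0.506 -0.036  0.102]
scene jaw 0.7 [315. 195.] 1043 [0.563  0.0868 0.1602] [0.517 0.053 0.111] [0.597 0.128 0.166]
scene lever_pivot 0.89 [300. 261.] 13274 [ 0.5849 -0.0482  0.1135] [ 0.433 -0.163 -0.005] [0.699 0.26  0.227]
top jaw 0.9 [294. 259.] 994 [0.5537 0.0893 0.1605] [0.516 0.056 0.035] [0.601 0.126 0.17 ]
top lever_pivot 0.81 [345. 256.] 10000 [ 0.5663 -0.0309  0.1133] [ 0.456 -0.176 -0.009] [0.722 0.138 0.191]
```

View pics/s6c.png

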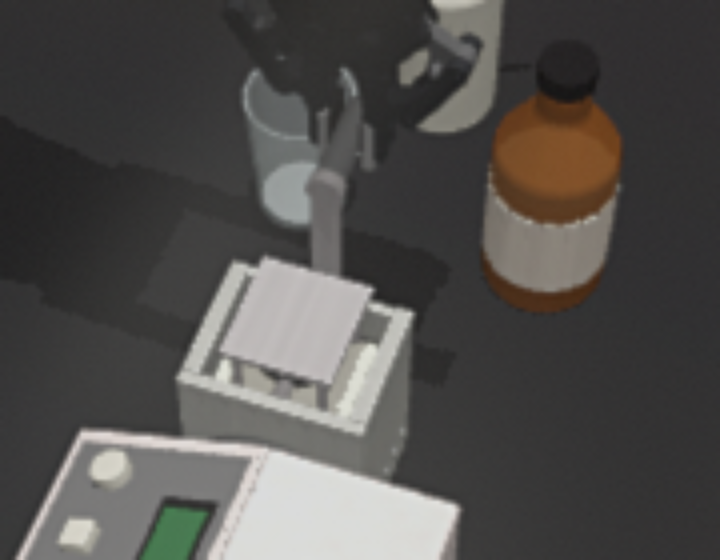

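The crop shows the lever upright, held by the fingers at (335,150), with the jaw block raised. The grip has moved 90 mm over and 90 mm up, and the 2.7 N reaction matches the stated holding force. Handing in.

```bash
python3 -c "
from bench import ctrl
print(ctrl.hand_in())"
```

```text
the job is handed in; nothing more can be done
None
```

I pressed STOP and let it come back out, then pressed STANDBY, swung the cam lever straight up and handed in while still holding it; no verdict came back, but the forces and pictures looked right at every step.

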